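# Click the cell carrier home in the reader dock

## Robot

A 7-joint arm with a two-finger parallel gripper is mounted at the origin on the work surface. World frame = base frame: x ahead of the robot, y to its left, z up, the work surface at z = 0. Lengths are in m, angles in rad, forces in N, time in s.
With the tool pointing down it reaches from about 0.425 to 0.925 m from the base axis. Payload 6.8 kg.
Tool frame: the origin (TCP) lies on the centre line of the jaws, within the pads' length; the fingertips stand 19 mm ahead of it and the grasp point (between the pads) is the TCP; z points along the fingers, y is the line along which they close (so a half turn about z gives the same grasp; the last joint's range is limited). The gripper opens to 85 mm and grips with 20 to 120 N. Pads are 22 mm wide; open, the fingers measure 114 mm over their backs; the gripper's body (76 mm by 85 mm) begins 54 mm behind the grasp point. The pads swing forward as they close: fully open they stand 13 mm farther back than shut.
Start: joints at [-1.232, 0.477, 0.022, 1.555, -0.011, 1.109, -0.083], TCP at [0.292, 0.609, 0.23] pointing down, gripper open.
Joint ranges: [-2.96, 2.96], [-0.34, 2.1], [-1.41, 1.46], [0.24, 2.44], [-1.37, 4.51], [0.17, 1.92], [-2.96, 2.96]. Speed limits (rad/s): [2.39, 2.39, 3.14, 3.14, 3.14, 3.14, 3.14].

## Interface

Orientations are given as a rotation vector (axis times angle).
In Python, from bench import r gives the robot as it stands. The module is installed in compiled form; this text tells all that it offers.
- The arm moves only by the tool arm_command, never from a script. Its argument "rows" is a list of rows, each an object of numbers: "fingers": the opening, from -1 (shut) to 1 (fully open); "x", "y", "z": the shift along the tool's x, y, z in m; "ax", "ay", "az": the turn, a rotation vector about the tool's x, y, z in degrees. In form: [{"fingers": .., "x": .., "y": .., "z": .., "ax": .., "ay": .., "az": ..}, ...]. A call has 1 to 10 rows; each row shifts and turns the commanded pose from where the row before left it, along the tool's axes as they then stand; what a row does not reach is not made up. A row lasts 1/12 s, in which the tool goes at most 41.7 mm and 7.16 degrees, less where a joint would pass 70% of its speed; a pose out of reach is approached as far as the arm can. A call is refused whole if a number of a shift passes 0.0417 or a number of a turn 7.16, either way. A call with a gripper value outside its range is refused whole. The fingers move at their own pace and stop on an object; "grip_force" is the grip in N (left out, the last holds). Time passes only in rows, so rows that do not move let the fingers close. It gives the time, the measured TCP pose, the force, the opening and the grip force at its end, in the units of the state.
- r.get_obs(): the state, without advancing time (a new reading comes with each control period).
- r.grab_frame(name): name is "scene" or "top" or "wrist"; returns a dict with "frame" (420x560x3 uint8, red, green, blue), "depth" (420x560 float32, m along the optical axis (not along the pixel's ray), 0 where there is no reading), "K" (3x3 intrinsics, pixels), "world_from_camera" (4x4, takes a point from camera to world coordinates). Camera axes: x right, y down, z forward; pixel columns grow to the right and rows downward; lengths in m; the calibration is good to about 2 mm. A picture is of the moment at which its call begins.
- r.hand_in(): hands the job in; it is judged then, once.
The state is a dict: "clock": time; "joints": joint angles; "qvel": joint speeds; "tau": joint torques, N m; "tcp_pos": TCP position; "orientation": TCP orientation; "contact_force": force on the tool from outside, world axes, zero at the start; "moment": the same for the moment, N m; "grip_width": finger opening in m; "gripper_force": force on a finger pad.
Only numpy, scipy, OpenCV 4.12 (cv2) and the standard library are available. Lean on these libraries where they do the work, as an engineer would, in place of code of your own. Each camera call takes 0.05 s, during which the arm holds its last target. There are 200 camera calls.

## Task

Pick up the cell carrier, set it down flat in the flared open mouth of the metal dock with its tapered nose towards the sprung plate, and slide it along the channel past the brass pawl until the pawl clicks in behind it; then let go, so that the pawl holds the carrier against the sprung plate. The catch has been clamped at an unknown place along the dock, so push by feel: the plate is delicate, never press on it with more than 16 N. Leave everything else on the bench where it is.

Things in the scene. Friction and masses are not known exactly. Their poses are not given: they have to be found in the camera images.
- carrier_mid (a point): Middle of the loose cell carrier (0.15 to 0.31 kg), on its upright centre line, 35 mm above its underside. It is gripped by the square grey tower, 26 x 26 mm, which reaches from 20 to 70 mm above the underside (a glass cell peeps out 6 mm more, look only). x points to the nose, z up. It starts standing on the bench.
- carrier_nose (a point): Middle of the front end of the carrier's foot, 32 mm ahead of carrier_mid along its x and 25 mm lower, same axes. The foot is a white plastic sled 64 mm long (x), 40 wide (y), 20 high; its last 10 mm at the nose taper to 32 mm wide, its rear face is flat.
- dock: The dock, fixed: aluminium floor plate 260 mm long (x), 110 wide (y), 8 thick, on the bench; origin at the centre of its underside. x runs along the channel from the open mouth (x = -130 mm, robot's side) to the deep end; the channel's centre line is y = 0. Two steel guide walls stand 9 mm above the floor plate. The carrier slides easily on it (friction about 0.2), so long as it is not pressed down.
- dock_mouth (a point): Centre of the wide mouth, on the channel floor, 8 mm above the bench, at dock x = -85 mm; dock's axes. The guide walls are 56 mm apart from dock x = -129 to -50 mm, close evenly to 43.6 mm apart at x = -24 mm and are parallel from there on.
- dock_inner (a point): Point on the channel floor at dock x = +5 mm, dock's axes. A dark catch frame, under 31 mm high, is clamped over the dock, its place not reported: the brass pawl (+y side) blocks at dock x = -16 to +26 mm; its slope, 2 to 6 N to push over, starts 20 mm earlier. It clicks in when the carrier's rear is 3 mm past. The sprung plate's free face is 61.5 mm beyond the pawl's blocking face.
- dock_end (a point): Middle of the deep end of the channel floor (dock x = +130 mm), dock's axes. The sprung plate before it resists with 2.4 N plus 1.2 N per mm. At the click it is 4 to 5.5 mm in (7 to 9 N; the whole push, with drag, 8 to 11 N); then the push grows smoothly by 1.2 N per mm. Over 16.5 N on the plate is too much. Carrier let go and held by the pawl: about 5 N.
- beaker: Bystander: glass beaker 68 mm wide, 95 high; origin under its centre.
- jar: Bystander: small clear jar with white lid, 60 mm wide, 85 high; origin under its centre.
- dish: Bystander: shallow glass dish 90 mm wide, 14 high; origin under its centre.
- stopper_box: Bystander: cardboard box 90 x 60 x 35 mm high; origin under its centre.
- spatula: Bystander: steel spatula about 170 mm long lying flat; origin under its centre.
- weight: Bystander: brass balance weight with a knob, 32 mm wide, 44 high; origin under its centre.
Mind the look-alikes: they are no part of the job. Of the things that look like the part that bears carrier_mid, the middle-sized one is meant.

How it is judged:
By the outcome, as a careful person would: the job done as asked, in the order asked, and still so for the second after the job is handed in, with the robot touching nothing.
It also fails if it takes over 67 s, if anything falls off the work surface, if the arm or the gripper's body presses on something with over 40 N, if the wrist force passes 120 N, or if a joint passes its speed limit or range.

## Working session

There is one attempt and no reset: what is moved stays moved. The work goes in short steps, Python scripts to look and compute and a tool call to move; the robot and the scene stay as the last step left them, time stands still between calls to the robot, and variables do not carry over. Pictures are saved under pics/ and viewed, at most 10 in all, crops included, and the job is handed in when it is done.

Besides the shell and the picture viewer there is one more tool, called after "Request:" by a JSON object that holds its "fn" and its "kwargs", one argument or row to a line. arm_command: Moves the arm, as the interface text tells. Its arguments: {"type":"object","properties":{"rows":{"type":"array"},"grip_force":{"type":"number"}},"required":["rows"]}

```bash
mkdir -p pics; python3 - <<'E'
from bench import r
import cv2,numpy as np,pickle
o=r.get_obs();print({k:np.round(v,4) for k,v in o.items()})
for n in("scene","top"):
    f=r.grab_frame(n);pickle.dump(f,open(n+'.pkl','wb'))
    cv2.imwrite(f'pics/{n}0.png',f['frame'][:,:,::-1]);print(n,f['K'].tolist(),f['world_from_camera'].round(4).tolist())
E
```

```text
{'clock': np.float64(0.0), 'joints': array([-1.2321,  0.4778,  0.0223,  1.5564, -0.0115,  1.1093, -0.0831]), 'qvel': array([-0.0005, -0.0016, -0.0012, -0.0005,  0.0005,  0.0001,  0.0009]), 'tau': array([ 3.00000e-04, -5.96458e+01,  1.60840e+00, -2.81197e+01,
        1.25000e-02,  9.50000e-03, -0.00000e+00]), 'tcp_pos': array([0.2914, 0.6082, 0.2293]), 'orientation': array([-6.9600e-01, -3.0632e+00,  2.9000e-03]), 'contact_force': array([-0.4268,  0.457 ,  0.3431]), 'moment': array([ 0.0358, -0.03  ,  0.0072]), 'gripper_force': np.float64(0.0), 'grip_width': np.float64(0.0858)}
scene [[386.1258636867452, 0.0, 274.18536088496654], [0.0, 386.1258636867452, 208.2837170657242], [0.0, 0.0, 1.0]] [[0.4533, 0.5101, -0.731, 1.1489], [0.8913, -0.2674, 0.3661, -0.3053], [-0.0087, -0.8175, -0.5759, 0.5672], [0.0, 0.0, 0.0, 1.0]]
top [[498.1252174318841, 0.0, 272.82332387747005], [0.0, 498.1252174318841, 207.41008859475514], [0.0, 0.0, 1.0]] [[-0.0118, -0.9966, 0.0818, 0.4431], [-0.9999, 0.012, 0.0021, -0.0262], [-0.003, -0.0818, -0.9966, 1.1745], [0.0, 0.0, 0.0, 1.0]]
```

View pics/scene0.png

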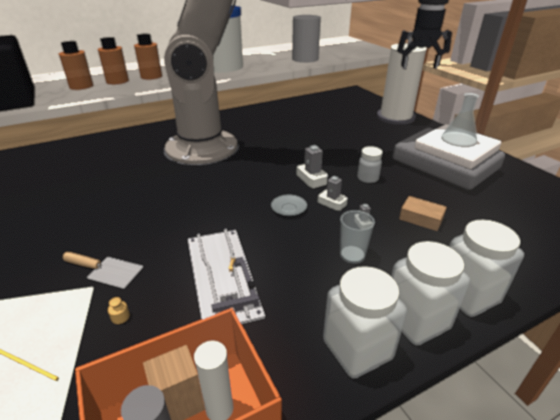

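View pics/top0.png

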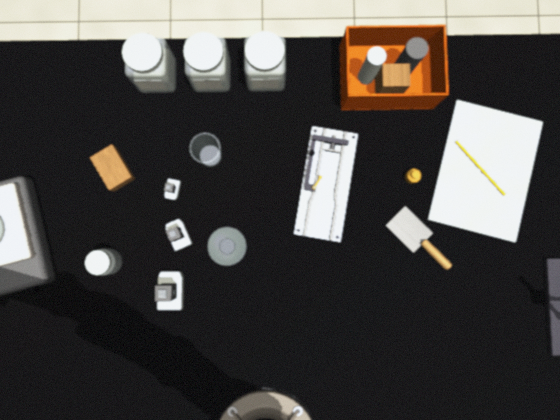

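The lookalikes are three white sleds with grey towers. In the top view they are at (172,188) small, (178,234) middle and (169,291) large. In the scene view they are at about (364,213), (333,193) and (313,165). I choose the middle one at top (178,234) / scene (333,193), and will check it in a close crop together with the dock.

```bash
cat > h.py <<'E'
import numpy as np,cv2
def ray(f,u,v):
    T=f['world_from_camera'];d=T[:3,:3]@np.linalg.inv(f['K'])@np.array([u,v,1.]);return T[:3,3],d
def onplane(f,u,v,z):
    c,d=ray(f,u,v);return c+d*(z-c[2])/d[2]
def cross(a,b):  # two (f,u,v)
    c1,d1=ray(*a);c2,d2=ray(*b);d1=d1/np.linalg.norm(d1);d2=d2/np.linalg.norm(d2)
    s=np.linalg.lstsq(np.c_[d1,-d2],c2-c1,rcond=None)[0];p,q=c1+s[0]*d1,c2+s[1]*d2
    return (p+q)/2,np.linalg.norm(p-q)
def proj(f,P):
    T=np.linalg.inv(f['world_from_camera']);p=T[:3,:3]@np.array(P)+T[:3,3];q=f['K']@p;return q[:2]/q[2]
E
python3 - <<'E'
from h import *;import pickle
t=pickle.load(open('top.pkl','rb'));s=pickle.load(open('scene.pkl','rb'))
R=lambda im,k:cv2.resize(im,None,fx=k,fy=k,interpolation=cv2.INTER_CUBIC)
a=t['frame'][170:320,140:215];b=t['frame'][120:250,285:365];c=s['frame'][140:220,290:390]
A=R(a,4)[:600];B=R(b,4);C=R(c,3.2)
im=np.zeros((600,800,3),np.uint8);im[:A.shape[0],:300]=A;im[:min(600,B.shape[0]),300:300+B.shape[1]]=B[:600]
im=im[:,:620+0] if 0 else im
C=R(c,1.75)[:, :175];im[:C.shape[0],622:622+C.shape[1]]=C
cv2.imwrite('pics/crop1.png',im[:,:,::-1])
for z,(u,v) in ((0,(178,234)),(0,(172,188)),(0,(169,291)),(.008,(310,238)),(.008,(345,132))): print(onplane(t,u,v,z).round(3))
E
```

```text
[0.479 0.2   0.   ]
[0.589 0.215 0.   ]
[0.347 0.221 0.   ]
[ 0.466 -0.11   0.008]
[ 0.717 -0.198  0.008]
```

View pics/crop1.png

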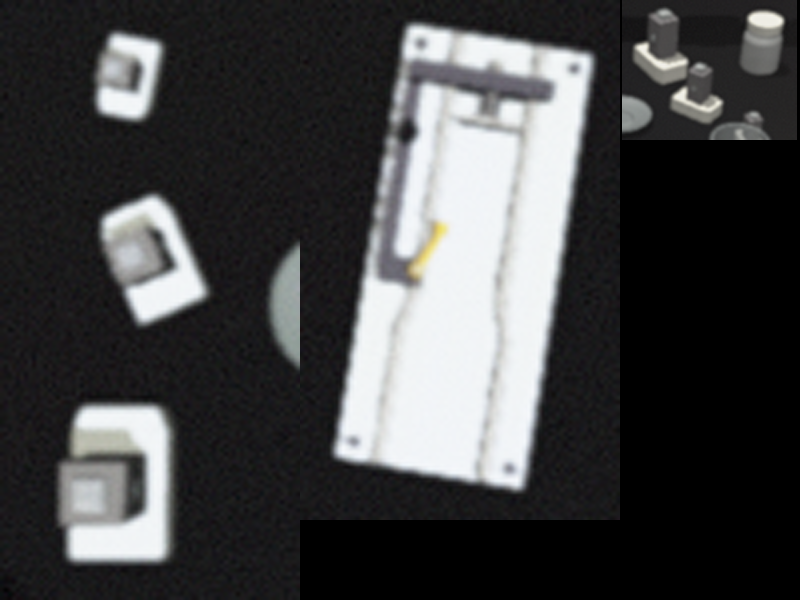

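The crop shows three sleds at crop (128,75), (155,260) and (118,485). The middle one has its tapered nose at the upper left, about (132,205), and a flat rear at about (172,308), so its yaw is roughly +22°. The dock mouth is at about crop (430,470), the pawl tip at (443,228) and the sprung plate at (488,122).

```bash
cat > m.py <<'E'
from h import *;import pickle
t=pickle.load(open('top.pkl','rb'));s=pickle.load(open('scene.pkl','rb'))
def comp(f,lo,hi,seed,smax=70,box=None):
    h=cv2.cvtColor(f['frame'],cv2.COLOR_RGB2HSV)
    m=((h[:,:,2]>=lo)&(h[:,:,2]<=hi)&(h[:,:,1]<smax)).astype(np.uint8)
    if box: b=np.zeros_like(m);b[box[1]:box[3],box[0]:box[2]]=1;m&=b
    n,l,st,c=cv2.connectedComponentsWithStats(m)
    ys,xs=np.nonzero(l);i=np.argmin((xs-seed[0])**2+(ys-seed[1])**2)
    return (l==l[ys[i],xs[i]]).astype(np.uint8)
def rect(f,m,z):
    cs=max(cv2.findContours(m,0,1)[0],key=cv2.contourArea)[:,0]
    P=np.array([onplane(f,*p,z)[:2] for p in cv2.convexHull(cs)[:,0].astype(float)])
    c,wh,a=cv2.minAreaRect((P*1000).astype(np.float32));return np.round(c,1),np.round(wh,1),round(a,2)
if __name__=='__main__':
    print('foot',rect(t,comp(t,70,255,(183,240),box=(160,212,197,255)),.02))
    print('dock',rect(t,comp(t,150,255,(330,220),box=(285,115,365,250)),.008))
    D=t['depth']
    def dp(u,v):
        c,d=ray(t,u,v);return (c+d*D[v,u]).round(4)
    for p in((174,233),(187,240),(184,246),(172,224),(320,225),(335,190)):print(p,dp(*p),t['frame'][p[1],p[0]])
E
python3 m.py
```

```text
foot (array([478.3, 198.4]), array([70.4, 48.2]), 23.98)
dock (array([ 594.9, -149.4]), array([111.6, 262.2]), 79.47)
(174, 233) [0.4793 0.1943 0.0773] [187 193 197]
(187, 240) [0.4647 0.1762 0.0168] [242 245 246]
(184, 246) [0.4509 0.1822 0.0223] [205 210 215]
(172, 224) [0.5023 0.2112 0.017 ] [225 229 228]
(320, 225) [ 0.4963 -0.1338  0.0079] [241 243 247]
(335, 190) [ 0.5774 -0.1698  0.0156] [195 195 190]
```

Request:
{"fn": "arm_command", "kwargs": {
  "rows": [
    {"fingers": 1,"x": -0.023,"y": -0.019},
    {"fingers": 1,"x": -0.023,"y": -0.019},
    {"fingers": 1,"x": -0.023,"y": -0.019},
    {"fingers": 1,"x": -0.023,"y": -0.019},
    {"fingers": 1,"x": -0.023,"y": -0.019},
    {"fingers": 1,"x": -0.023,"y": -0.019},
    {"fingers": 1,"x": -0.023,"y": -0.019},
    {"fingers": 1,"x": -0.023,"y": -0.019},
    {"fingers": 1,"x": -0.023,"y": -0.019},
    {"fingers": 1,"x": -0.023,"y": -0.019}
  ]
}}

```text
validation failed for argument at $.ro...
```

Request:
{"fn": "arm_command", "kwargs": {
  "rows": [
    {"fingers": 1,"x": -0.023,"y": -0.019},
    {"fingers": 1,"x": -0.023,"y": -0.019},
    {"fingers": 1,"x": -0.023,"y": -0.019},
    {"fingers": 1,"x": -0.023,"y": -0.019},
    {"fingers": 1,"x": -0.023,"y": -0.019},
    {"fingers": 1,"az": 4},
    {"fingers": 1,"az": 4},
    {"fingers": 1,"az": 4},
    {"fingers": 1,"az": 4},
    {"fingers": 1,"az": 4}
  ]
}}

```text
validation failed for argument at $.ro...
```

Request:
{"fn": "arm_command", "kwargs": {
  "rows": [
    {"fingers": 1,"az": 4},
    {"fingers": 1,"az": 4},
    {"fingers": 1,"az": 4},
    {"fingers": 1,"az": 4},
    {"fingers": 1,"az": 4},
    {"fingers": 1},
    {"fingers": 1},
    {"fingers": 1}
  ]
}}

```text
validation failed for argument at $.ro...
```

```bash
cat >> h.py <<'E'
from scipy.spatial.transform import Rotation as Ro
def state(r):
    o=r.get_obs();R=Ro.from_rotvec(o['orientation']).as_matrix()
    print('t',round(o['clock'],2),'tcp',o['tcp_pos'].round(4),'yawy',np.degrees(np.arctan2(R[1,1],R[0,1])).round(2),'z',R[:,2].round(4),'F',o['contact_force'].round(1),'w',o['grip_width'].round(4),'g',o['gripper_force'].round(1),'j7',o['joints'][6].round(2));return o,R
def move(r,dx,dy,dz): # world mm -> tool mm
    R=Ro.from_rotvec(r.get_obs()['orientation']).as_matrix();print('tool mm',(R.T@np.array([dx,dy,dz])).round(1))
E
python3 - <<'E'
from h import *;from bench import r;import pickle
state(r);f=r.grab_frame('wrist');pickle.dump(f,open('w1.pkl','wb'));cv2.imwrite('pics/w1.png',f['frame'][:,:,::-1]);print(f['world_from_camera'].round(3).tolist())
E
```

```text
Traceback (most recent call last):
  File "h.py", line 15, in state
    print('t',round(o['clock'],2),'tcp',o['tcp_pos'].round(4),'yawy',np.degrees(np.arctan2(R[1,1],R[0,1])).round(2),'z',R[:,2].round(4),'F',o['contact_force'].round(1),'w',o['grip_width'].round(4),'g',o['gripper_force'].round(1),'j7',o['joints'][6].round(2));return o,R
                                                                                                                                                                            ^^^^^^^^^^^^^^^^^^^^^
AttributeError: 'float' object has no attribute 'round'
```

The calls were refused, probably because every row needs all seven keys. I'll try one full row.

Request:
{"fn": "arm_command", "kwargs": {
  "rows": [
    {"fingers": 1,"x": -0.023,"y": -0.019,"z": 0,"ax": 0,"ay": 0,"az": 0}
  ]
}}

```text
clock: 0.18
tcp_pos: [0.2992, 0.586, 0.2293]
orientation: [-0.683, -3.063, -0.002]
contact_force: [-0.9, 1.3, 0.4]
grip_width: 0.0856
gripper_force: 0.0
```

```bash
sed -i "s/o\['grip_width'\].round(4)/round(float(o['grip_width']),4)/;s/o\['gripper_force'\].round(1)/round(float(o['gripper_force']),1)/" h.py
```

Request:
{"fn": "arm_command", "kwargs": {
  "rows": [
    {"fingers": 1,"x": -0.023,"y": -0.019,"z": 0,"ax": 0,"ay": 0,"az": 0},
    {"fingers": 1,"x": -0.023,"y": -0.019,"z": 0,"ax": 0,"ay": 0,"az": 0},
    {"fingers": 1,"x": -0.023,"y": -0.019,"z": 0,"ax": 0,"ay": 0,"az": 0},
    {"fingers": 1,"x": -0.023,"y": -0.019,"z": 0,"ax": 0,"ay": 0,"az": 0},
    {"fingers": 1,"x": -0.023,"y": -0.019,"z": 0,"ax": 0,"ay": 0,"az": 0},
    {"fingers": 1,"x": -0.023,"y": -0.019,"z": 0,"ax": 0,"ay": 0,"az": 0},
    {"fingers": 1,"x": -0.023,"y": -0.019,"z": 0,"ax": 0,"ay": 0,"az": 0},
    {"fingers": 1,"x": -0.023,"y": -0.019,"z": 0,"ax": 0,"ay": 0,"az": 0},
    {"fingers": 1,"x": -0.023,"y": -0.019,"z": 0,"ax": 0,"ay": 0,"az": 0},
    {"fingers": 1,"x": -0.023,"y": -0.019,"z": 0,"ax": 0,"ay": 0,"az": 0}
  ]
}}

```text
clock: 1.02
tcp_pos: [0.4297, 0.3093, 0.2301]
orientation: [-0.696, -3.063, 0.001]
contact_force: [-0.4, 0.2, 0.3]
grip_width: 0.0856
gripper_force: 0.0
```

Request:
{"fn": "arm_command", "kwargs": {
  "rows": [
    {"fingers": 1,"x": -0.023,"y": -0.019,"z": 0,"ax": 0,"ay": 0,"az": 0},
    {"fingers": 1,"x": -0.023,"y": -0.019,"z": 0,"ax": 0,"ay": 0,"az": 0},
    {"fingers": 1,"x": -0.023,"y": -0.019,"z": 0,"ax": 0,"ay": 0,"az": 0},
    {"fingers": 1,"x": -0.023,"y": -0.019,"z": 0,"ax": 0,"ay": 0,"az": 0},
    {"fingers": 1,"x": 0,"y": 0,"z": 0,"ax": 0,"ay": 0,"az": 6},
    {"fingers": 1,"x": 0,"y": 0,"z": 0,"ax": 0,"ay": 0,"az": 6},
    {"fingers": 1,"x": 0,"y": 0,"z": 0,"ax": 0,"ay": 0,"az": 6},
    {"fingers": 1,"x": 0,"y": 0,"z": 0,"ax": 0,"ay": 0,"az": 6},
    {"fingers": 1,"x": 0,"y": 0,"z": 0,"ax": 0,"ay": 0,"az": 6},
    {"fingers": 1,"x": 0,"y": 0,"z": 0,"ax": 0,"ay": 0,"az": 6}
  ]
}}

```text
clock: 1.85
tcp_pos: [0.4794, 0.2025, 0.23]
orientation: [-1.616, -2.694, 0.001]
contact_force: [-0.3, -0.1, 0.2]
grip_width: 0.0854
gripper_force: 0.0
```

Request:
{"fn": "arm_command", "kwargs": {
  "rows": [
    {"fingers": 1,"x": 0,"y": 0,"z": 0,"ax": 0,"ay": 0,"az": 4},
    {"fingers": 1,"x": 0,"y": 0,"z": 0,"ax": 0,"ay": 0,"az": 0},
    {"fingers": 1,"x": 0,"y": 0,"z": 0,"ax": 0,"ay": 0,"az": 0},
    {"fingers": 1,"x": 0,"y": 0,"z": 0,"ax": 0,"ay": 0,"az": 0}
  ]
}}

```text
clock: 2.18
tcp_pos: [0.4795, 0.2026, 0.2302]
orientation: [-1.699, -2.642, 0.0]
contact_force: [-0.2, 0.4, -0.2]
grip_width: 0.0854
gripper_force: 0.0
```

```bash
python3 - <<'E'
from h import *;from bench import r;import pickle
state(r);f=r.grab_frame('wrist');pickle.dump(f,open('w1.pkl','wb'));cv2.imwrite('pics/w1.png',f['frame'][:,:,::-1]);print(f['world_from_camera'].round(3).tolist())
E
```

```text
t 2.18 tcp [0.4795 0.2026 0.2302] yawy 24.53 z [-3.e-04 -1.e-04 -1.e+00] F [-0.2  0.4 -0.2] w 0.0854 g 0.0 j7 -0.01
[[0.91, 0.399, 0.11, 0.451], [0.414, -0.877, -0.243, 0.263], [-0.001, 0.267, -0.964, 0.373], [0.0, 0.0, 0.0, 1.0]]
```

View pics/w1.png

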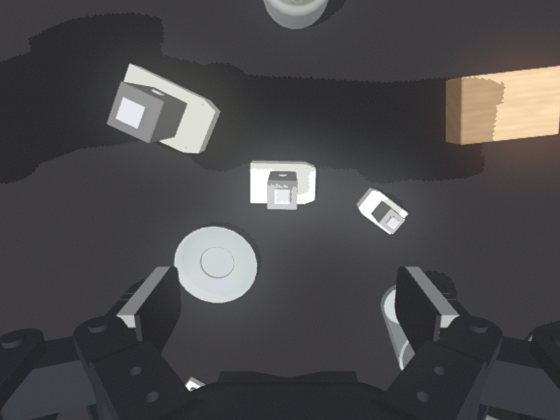

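The wrist view shows the middle carrier's foot at (283,182) with its nose to the right. The tower top and cell are at (282,196), and it is nearly square with the jaws. The small lookalike is at (382,211) and the large one at (170,110).

```bash
python3 - <<'E'
from m import *
w=pickle.load(open('w1.pkl','rb'))
def spot(f,box,lo,seed):
    m=comp(f,lo,255,seed,box=box);M=cv2.moments(m,True);return M['m10']/M['m00'],M['m01']/M['m00'],M['m00']
a=spot(w,(272,188,294,207),205,(282,197));b=spot(t,(166,225,181,240),185,(174,234));print(a,b)
print('cell top',cross((w,*a[:2]),(t,*b[:2])))
print(cv2.cvtColor(w['frame'],cv2.COLOR_RGB2GRAY)[158:214:2,281].tolist()); print(cv2.cvtColor(w['frame'],cv2.COLOR_RGB2GRAY)[180,244:324:2].tolist())
m=comp(w,180,255,(290,170),box=(245,155,320,207))
cs=max(cv2.findContours(m,0,1)[0],key=cv2.contourArea);print(cv2.boundingRect(cs),cv2.minAreaRect(cs))
# edges: rear edge/nose edge midpoints and far(lower) edge at z=.02
for uv,z in(((250,182),.01),((316,182),.015),((255,204),.02),((305,203),.02),((255,161),0),((305,161),0)):print(uv,onplane(w,*uv,z).round(4))
D=w['depth']
for u,v in((282,197),(282,205),(258,190),(302,190),(230,180)):
    c,d=ray(w,u,v);print((u,v),(c+d*D[v,u]).round(4))
E
```

```text
(281.51162790697674, 197.625, 344.0) (171.92307692307693, 233.57692307692307, 26.0)
cell top (array([0.47685871, 0.19782399, 0.08192695]), np.float64(0.0021739764317389464))
[79, 97, 158, 225, 225, 225, 221, 115, 164, 137, 114, 136, 159, 157, 202, 181, 235, 235, 235, 235, 235, 237, 249, 208, 204, 202, 97, 95]
[90, 91, 89, 194, 255, 255, 255, 255, 255, 255, 255, 255, 159, 145, 145, 144, 142, 136, 136, 136, 132, 132, 130, 127, 124, 123, 137, 226, 226, 226, 225, 225, 238, 255, 255, 255, 83, 84, 92, 91]
(250, 163, 66, 44) ((282.5, 184.5), (43.0, 65.0), 90.0)
(250, 182) [0.4457 0.1832 0.01  ]
(316, 182) [0.5064 0.2118 0.015 ]
(255, 204) [0.4593 0.1667 0.02  ]
(305, 203) [0.5048 0.1885 0.02  ]
(255, 161) [0.4417 0.2034 0.    ]
(305, 161) [0.4887 0.2248 0.    ]
(282, 197) [0.4765 0.1968 0.0751]
(282, 205) [0.4799 0.1891 0.0696]
(258, 190) [0.4564 0.1809 0.0185]
(302, 190) [0.4964 0.1994 0.0201]
(230, 180) [ 0.4256  0.1741 -0.0006]
```

Request:
{"fn": "arm_command", "kwargs": {
  "grip_force": 50,
  "rows": [
    {"fingers": 1,"x": -0.0038,"y": -0.0047,"z": 0.02,"ax": 0,"ay": 0,"az": 0},
    {"fingers": 1,"x": 0,"y": 0,"z": 0.025,"ax": 0,"ay": 0,"az": 0},
    {"fingers": 1,"x": 0,"y": 0,"z": 0.025,"ax": 0,"ay": 0,"az": 0},
    {"fingers": 1,"x": 0,"y": 0,"z": 0.025,"ax": 0,"ay": 0,"az": 0},
    {"fingers": 1,"x": 0,"y": 0,"z": 0.025,"ax": 0,"ay": 0,"az": 0},
    {"fingers": 1,"x": 0,"y": 0,"z": 0.025,"ax": 0,"ay": 0,"az": 0},
    {"fingers": 1,"x": 0,"y": 0,"z": 0.02,"ax": 0,"ay": 0,"az": 0},
    {"fingers": 1,"x": 0,"y": 0,"z": 0.01,"ax": 0,"ay": 0,"az": 0},
    {"fingers": 1,"x": 0,"y": 0,"z": 0,"ax": 0,"ay": 0,"az": 0},
    {"fingers": 1,"x": 0,"y": 0,"z": 0,"ax": 0,"ay": 0,"az": 0}
  ]
}}

```text
clock: 3.07
tcp_pos: [0.4771, 0.1972, 0.0555]
orientation: [-1.701, -2.641, 0.001]
contact_force: [0.3, 0.6, 0.7]
grip_width: 0.0852
gripper_force: 0.0
```

Request:
{"fn": "arm_command", "kwargs": {
  "grip_force": 50,
  "rows": [
    {"fingers": -1,"x": 0,"y": 0,"z": 0,"ax": 0,"ay": 0,"az": 0},
    {"fingers": -1,"x": 0,"y": 0,"z": 0,"ax": 0,"ay": 0,"az": 0},
    {"fingers": -1,"x": 0,"y": 0,"z": 0,"ax": 0,"ay": 0,"az": 0},
    {"fingers": -1,"x": 0,"y": 0,"z": 0,"ax": 0,"ay": 0,"az": 0},
    {"fingers": -1,"x": 0,"y": 0,"z": 0,"ax": 0,"ay": 0,"az": 0},
    {"fingers": -1,"x": 0,"y": 0,"z": 0,"ax": 0,"ay": 0,"az": 0},
    {"fingers": -1,"x": 0,"y": 0,"z": 0,"ax": 0,"ay": 0,"az": 0},
    {"fingers": -1,"x": 0,"y": 0,"z": 0,"ax": 0,"ay": 0,"az": 0}
  ]
}}

```text
clock: 3.73
tcp_pos: [0.4773, 0.1975, 0.056]
orientation: [1.702, 2.641, 0.002]
contact_force: [-1.2, -1.2, 6.4]
grip_width: 0.0247
gripper_force: 49.5
```

Request:
{"fn": "arm_command", "kwargs": {
  "rows": [
    {"fingers": -1,"x": 0,"y": 0,"z": -0.01,"ax": 0,"ay": 0,"az": 0},
    {"fingers": -1,"x": 0,"y": 0,"z": -0.02,"ax": 0,"ay": 0,"az": 0},
    {"fingers": -1,"x": 0,"y": 0,"z": -0.03,"ax": 0,"ay": 0,"az": 0},
    {"fingers": -1,"x": 0,"y": 0,"z": -0.03,"ax": 0,"ay": 0,"az": 0},
    {"fingers": -1,"x": 0,"y": 0,"z": -0.02,"ax": 0,"ay": 0,"az": 0},
    {"fingers": -1,"x": 0,"y": 0,"z": 0,"ax": 0,"ay": 0,"az": 0},
    {"fingers": -1,"x": 0,"y": 0,"z": 0,"ax": 0,"ay": 0,"az": 0}
  ]
}}

```text
clock: 4.32
tcp_pos: [0.4773, 0.1975, 0.1664]
orientation: [1.701, 2.64, 0.004]
contact_force: [-0.1, -0.2, -3.3]
grip_width: 0.0242
gripper_force: 49.9
```

Request:
{"fn": "arm_command", "kwargs": {
  "rows": [
    {"fingers": -1,"x": -0.015,"y": -0.005,"z": 0,"ax": 0,"ay": 0,"az": 0},
    {"fingers": -1,"x": -0.025,"y": -0.0085,"z": 0,"ax": 0,"ay": 0,"az": 0},
    {"fingers": -1,"x": -0.028,"y": -0.0095,"z": 0,"ax": 0,"ay": 0,"az": 0},
    {"fingers": -1,"x": -0.028,"y": -0.0095,"z": 0,"ax": 0,"ay": 0,"az": 0},
    {"fingers": -1,"x": -0.028,"y": -0.0095,"z": 0,"ax": 0,"ay": 0,"az": 0},
    {"fingers": -1,"x": -0.028,"y": -0.0095,"z": 0,"ax": 0,"ay": 0,"az": 0},
    {"fingers": -1,"x": -0.028,"y": -0.0095,"z": 0,"ax": 0,"ay": 0,"az": 0},
    {"fingers": -1,"x": -0.028,"y": -0.0095,"z": 0,"ax": 0,"ay": 0,"az": 0},
    {"fingers": -1,"x": -0.028,"y": -0.0095,"z": 0,"ax": 0,"ay": 0,"az": 0},
    {"fingers": -1,"x": -0.028,"y": -0.0095,"z": 0,"ax": 0,"ay": 0,"az": 0}
  ]
}}

```text
clock: 5.15
tcp_pos: [0.503, -0.0814, 0.1636]
orientation: [-1.7, -2.638, 0.003]
contact_force: [1.1, 1.0, -2.2]
grip_width: 0.0248
gripper_force: 49.9
```

Request:
{"fn": "arm_command", "kwargs": {
  "rows": [
    {"fingers": -1,"x": -0.028,"y": -0.0095,"z": 0,"ax": 0,"ay": 0,"az": 0},
    {"fingers": -1,"x": -0.024,"y": -0.0085,"z": 0,"ax": 0,"ay": 0,"az": 0},
    {"fingers": -1,"x": 0,"y": 0,"z": 0,"ax": 0,"ay": 0,"az": 5},
    {"fingers": -1,"x": 0,"y": 0,"z": 0,"ax": 0,"ay": 0,"az": 5},
    {"fingers": -1,"x": 0,"y": 0,"z": 0,"ax": 0,"ay": 0,"az": 5},
    {"fingers": -1,"x": 0,"y": 0,"z": 0,"ax": 0,"ay": 0,"az": 5},
    {"fingers": -1,"x": 0,"y": 0,"z": 0,"ax": 0,"ay": 0,"az": 5},
    {"fingers": -1,"x": 0,"y": 0,"z": 0,"ax": 0,"ay": 0,"az": 5},
    {"fingers": -1,"x": 0,"y": 0,"z": 0,"ax": 0,"ay": 0,"az": 5},
    {"fingers": -1,"x": 0,"y": 0,"z": 0,"ax": 0,"ay": 0,"az": 0}
  ]
}}

```text
clock: 5.98
tcp_pos: [0.5082, -0.1346, 0.1636]
orientation: [-2.418, -2.002, 0.005]
contact_force: [0.3, 0.0, -2.3]
grip_width: 0.0245
gripper_force: 49.8
```

Request:
{"fn": "arm_command", "kwargs": {
  "rows": [
    {"fingers": -1,"x": 0,"y": 0,"z": 0,"ax": 0,"ay": 0,"az": 0},
    {"fingers": -1,"x": 0,"y": 0,"z": 0,"ax": 0,"ay": 0,"az": 0}
  ]
}}

```text
clock: 6.15
tcp_pos: [0.5089, -0.1347, 0.1645]
orientation: [-2.414, -2.009, 0.002]
contact_force: [-0.2, -0.4, -1.5]
grip_width: 0.0247
gripper_force: 49.9
```

```bash
python3 - <<'E'
from h import *;from bench import r;import pickle
state(r)
for n in('wrist','top'):
    f=r.grab_frame(n);pickle.dump(f,open(n[0]+'2.pkl','wb'));cv2.imwrite(f'pics/{n}2.png',f['frame'][:,:,::-1])
E
```

```text
t 6.15 tcp [ 0.5089 -0.1347  0.1645] yawy -10.45 z [-0.0018 -0.     -1.    ] F [-0.2 -0.4 -1.5] w 0.0247 g 49.9 j7 0.2
```

View pics/wrist2.png

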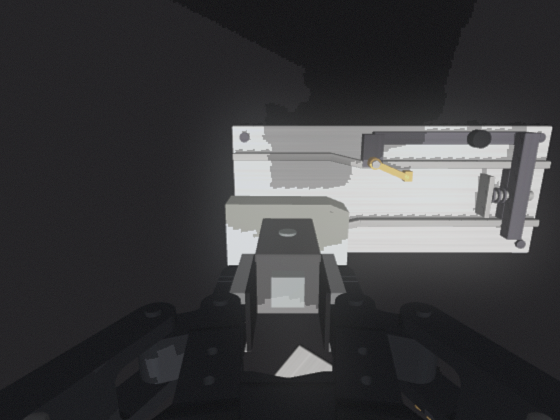

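The wrist view shows the carrier upright in the jaws, with its foot at (227–348, 197–265) and its nose to the right. The dock plate corners are at about (232,126), (551,126) and (527,252). The pawl is at (375–410,165–178) and the plate at (485,192).

```bash
python3 - <<'E'
from m import *
w=pickle.load(open('w2.pkl','rb'));g=cv2.GaussianBlur(cv2.cvtColor(w['frame'],cv2.COLOR_RGB2GRAY),(3,3),0).astype(float)
def hrow(u,a,b,s): # strongest edge sign s along column u
    d=s*np.diff(g[a:b,u]);return a+d.argmax()+.5
def line(us,a,b,s,z):
    P=np.array([onplane(w,u,hrow(u,a,b,s),z)[:2] for u in us]);
    for _ in range(3):
        k=np.polyfit(P[:,0],P[:,1],1);e=abs(P[:,1]-np.polyval(k,P[:,0]));P=P[e<=max(.001,np.median(e)*2)]
    return np.degrees(np.arctan(k[0])).round(2),k,len(P),e.std().round(5)
L1=line(range(240,540,4),118,134,1,.008);L2=line(range(370,520,4),240,262,-1,.008)
print('plate +y',L1,'-y',L2)
def vcol(v,a,b,s): d=s*np.diff(g[v,a:b]);return a+d.argmax()+.5
R0=np.median([onplane(w,vcol(v,222,245,1),v,.008)[:2] for v in range(135,190,5)],0);print('mouth edge pt',R0)
R1=np.array([onplane(w,vcol(v,520,558,-1),v,.008)[:2] for v in (140,145,150,180,190,200,205,230,235)]);print('deep edge',R1.round(4).tolist())
yaw=np.radians((L1[0]+L2[0])/2);ex=np.array([np.cos(yaw),np.sin(yaw)]);ey=np.array([-ex[1],ex[0]])
p=lambda k,x=.6:np.array([x,np.polyval(k,x)])
y1,y2=p(L1[1])@ey,p(L2[1])@ey;x0,x1=R0@ex,np.median(R1@ex)
print('width',y1-y2,'len',x1-x0)
c=ex*(x0+x1)/2+ey*(y1+y2)/2;print('centre',c,'yaw',np.degrees(yaw))
# walls: profile across channel at columns
for u in(430,450,465):print(u,g[150:232,u].astype(int).tolist())
# carrier in hand
F=line(range(232,330,4),188,205,1,.109);print('foot +y edge',F, 'at',(p(F[1],.5089)@ey-c@ey))
zc=.109
for v in(205,215,225):print('rear',onplane(w,vcol(v,220,235,1),v,zc)[:2]@ex-c@ex,'nose',onplane(w,vcol(v,335,355,-1),v,zc)[:2]@ex-c@ex)
t0=np.array([.5089,-.1347])-c;print('tcp in dock',t0@ex,t0@ey)
for n,(u,v) in dict(pawltip=(409,176),pawlpiv=(375,164),plate=(478,192)).items():
    q=onplane(w,u,v,.02)[:2]-c;print(n,q@ex,q@ey)
E
```

```text
plate +y (np.float64(-10.51), array([-0.18543064,  0.01538298]), 75, np.float64(0.0)) -y (np.float64(-10.64), array([-0.18781003, -0.09408266]), 38, np.float64(0.00017))
mouth edge pt [ 0.46887373 -0.09990699]
deep edge [[0.7268, -0.1311], [0.7261, -0.1351], [0.7253, -0.1391], [0.7205, -0.1636], [0.7189, -0.172], [0.7172, -0.1806], [0.7163, -0.1849], [0.7129, -0.2072], [0.712, -0.2117]]
width 0.10900980809973902 len 0.2592323622443506
centre [ 0.59142929 -0.14972195] yaw -10.575
430 [217, 217, 217, 217, 216, 217, 216, 207, 184, 153, 131, 146, 177, 191, 191, 191, 191, 192, 199, 212, 218, 218, 217, 217, 217, 217, 217, 218, 218, 218, 218, 218, 218, 218, 218, 218, 218, 217, 216, 216, 217, 217, 217, 218, 218, 217, 217, 218, 218, 218, 218, 218, 218, 216, 215, 216, 217, 217, 217, 217, 217, 216, 214, 215, 215, 201, 168, 134, 117, 128, 160, 184, 190, 190, 190, 192, 199, 210, 215, 215, 215, 213]
450 [217, 217, 217, 217, 217, 216, 203, 179, 164, 148, 129, 142, 174, 188, 189, 190, 190, 186, 191, 207, 217, 217, 217, 217, 216, 216, 217, 218, 218, 218, 218, 218, 217, 218, 218, 218, 218, 217, 216, 2
[... 401 characters left out ...]
8, 216, 214, 213, 214, 215, 216, 217, 217, 216, 216, 217, 217, 217, 217, 216, 215, 214, 213, 214, 215, 215, 215, 216, 217, 215, 212, 202, 188, 175, 156, 130, 113, 124, 156, 180, 187, 187, 187, 186, 193, 207, 214, 214, 212, 211]
foot +y edge (np.float64(-10.48), array([-0.18494964, -0.02466681]), 18, np.float64(0.0)) at 0.015262887646931032
rear -0.1196261849758613 nose -0.05654863489592088
rear -0.11932222926875291 nose -0.046031380011113066
rear -0.1195910416037878 nose -0.05553309091341241
tcp in dock -0.08388443531222745 -0.0003791699152198395
pawltip 0.013803632814428032 0.015408330907524527
pawlpiv -0.014182014267475083 0.02504420929705019
plate 0.07113987039057751 0.0023252322004518344
```

```bash
python3 - <<'E'
from m import *
w=pickle.load(open('w2.pkl','rb'));D=w['depth'];g=cv2.cvtColor(w['frame'],cv2.COLOR_RGB2GRAY)
c0=np.array([.5914,-.1497]);y=np.radians(-10.58);ex=np.array([np.cos(y),np.sin(y)]);ey=np.array([-ex[1],ex[0]])
print('cam',(w['world_from_camera'][:2,3]-c0)@ex,(w['world_from_camera'][:2,3]-c0)@ey,w['world_from_camera'][2,3])
for u in(240,288,335):
    for v in list(range(194,226,3))+[233,240,260,285,300]:
        c,d=ray(w,u,v);P=c+d*D[v,u];q=P[:2]-c0;print((u,v),g[v,u],(np.r_[q@ex,q@ey,P[2]]*1000).round(1))
im=cv2.resize(w['frame'][180:320,215:360],None,fx=4,fy=4,interpolation=cv2.INTER_CUBIC);cv2.imwrite('pics/c2.png',im[:,:,::-1])
E
```

```text
cam -0.08350740343710447 0.06620659839228984 0.3073299164046842
(240, 194) 215 [-124.3   -2.4    8. ]
(240, 197) 114 [-110.2   19.7  111.8]
(240, 200) 114 [-109.4   19.6  118.4]
(240, 203) 116 [-108.5   19.7  125.6]
(240, 206) 169 [-108.1   18.9  128.6]
(240, 209) 168 [-108.2   17.2  128.3]
(240, 212) 168 [-108.4   15.4  127.3]
(240, 215) 168 [-108.3   14.   128.2]
(240, 218) 167 [-108.4   12.2  127.7]
(240, 221) 168 [-108.5   10.7  128. ]
(240, 224) 166 [-108.6    9.   127.7]
(240, 233) 216 [-108.7    4.   127.7]
(240, 240) 216 [-108.7    0.4  128.7]
(240, 260) 110 [-102.2    9.8  176.7]
(240, 285) 91 [-99.6   9.6 197.2]
(240, 300) 76 [-98.1  10.4 208.5]
(288, 194) 216 [-83.5  -2.4   7.7]
(288, 197) 116 [-83.5  19.5 111. ]
(288, 200) 118 [-83.5  19.6 118.4]
(288, 203) 120 [-83.5  19.8 125.7]
(288, 206) 170 [-83.5  18.7 127.8]
(288, 209) 170 [-83.5  17.4 128.6]
(288, 212) 170 [-83.5  15.5 127.8]
(288, 215) 169 [-83.5  13.6 126.8]
(288, 218) 124 [-83.5  12.6 129. ]
(288, 221) 81 [-83.5  12.7 134.4]
(288, 224) 80 [-83.5  13.  140.3]
(288, 233) 105 [-83.5  13.7 155.6]
(288, 240) 78 [-83.5  12.4 161.2]
(288, 260) 104 [-83.5  10.3 177.8]
(288, 285) 176 [-83.4   2.8 183.8]
(288, 300) 190 [-83.4  -3.7 183.6]
(335, 194) 214 [-43.5  -2.3   7.8]
(335, 197) 216 [-43.4  -5.    7.7]
(335, 200) 136 [-57.1  17.7 110.3]
(335, 203) 122 [-58.2  18.2 119.1]
(335, 206) 134 [-58.9  18.1 125.1]
(335, 209) 171 [-59.1  17.  127. ]
(335, 212) 171 [-59.2  15.6 127.8]
(335, 215) 170 [-58.9  13.5 126.2]
(335, 218) 171 [-59.1  12.5 128.2]
(335, 221) 170 [-59.   10.6 127.4]
(335, 224) 170 [-58.9   8.8 127. ]
(335, 233) 169 [-58.7   3.9 127.2]
(335, 240) 169 [-58.6   0.2 127.8]
(335, 260) 145 [-65.    9.6 175.9]
(335, 285) 93 [-67.7   9.9 197.7]
(335, 300) 61 [-69.1  10.5 208.7]
```

View pics/c2.png

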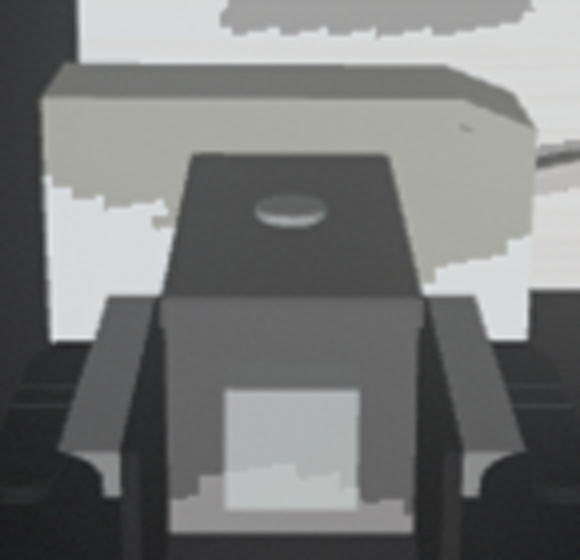

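The carrier is level and centred in the jaws: foot top at 128 mm, +y side at 19.6 mm, dock y error under 0.5 mm. It is above the mouth at dock x = -84 mm, so I lower it.

Request:
{"fn": "arm_command", "kwargs": {
  "rows": [
    {"fingers": -1,"x": 0,"y": 0,"z": 0.015,"ax": 0,"ay": 0,"az": 0},
    {"fingers": -1,"x": 0,"y": 0,"z": 0.02,"ax": 0,"ay": 0,"az": 0},
    {"fingers": -1,"x": 0,"y": 0,"z": 0.02,"ax": 0,"ay": 0,"az": 0},
    {"fingers": -1,"x": 0,"y": 0,"z": 0.02,"ax": 0,"ay": 0,"az": 0},
    {"fingers": -1,"x": 0,"y": 0,"z": 0.014,"ax": 0,"ay": 0,"az": 0},
    {"fingers": -1,"x": 0,"y": 0,"z": 0.006,"ax": 0,"ay": 0,"az": 0},
    {"fingers": -1,"x": 0,"y": 0,"z": 0.002,"ax": 0,"ay": 0,"az": 0},
    {"fingers": -1,"x": 0,"y": 0,"z": 0,"ax": 0,"ay": 0,"az": 0},
    {"fingers": -1,"x": 0,"y": 0,"z": 0,"ax": 0,"ay": 0,"az": 0},
    {"fingers": -1,"x": 0,"y": 0,"z": 0,"ax": 0,"ay": 0,"az": 0}
  ]
}}

```text
clock: 7.08
tcp_pos: [0.5103, -0.1351, 0.0692]
orientation: [2.416, 2.006, 0.002]
contact_force: [-1.2, 0.6, -2.0]
grip_width: 0.0252
gripper_force: 49.8
```

Request:
{"fn": "arm_command", "kwargs": {
  "rows": [
    {"fingers": -1,"x": 0,"y": 0,"z": 0.001,"ax": 0,"ay": 0,"az": 0},
    {"fingers": -1,"x": 0,"y": 0,"z": 0,"ax": 0,"ay": 0,"az": 0},
    {"fingers": -1,"x": 0,"y": 0,"z": 0,"ax": 0,"ay": 0,"az": 0}
  ]
}}

```text
clock: 7.33
tcp_pos: [0.5098, -0.1349, 0.0676]
orientation: [2.417, 2.007, 0.001]
contact_force: [-0.9, 0.1, -3.0]
grip_width: 0.0248
gripper_force: 49.8
```

Request:
{"fn": "arm_command", "kwargs": {
  "rows": [
    {"fingers": -1,"x": 0,"y": 0,"z": 0.001,"ax": 0,"ay": 0,"az": 0},
    {"fingers": -1,"x": 0,"y": 0,"z": 0,"ax": 0,"ay": 0,"az": 0},
    {"fingers": -1,"x": 0,"y": 0,"z": 0,"ax": 0,"ay": 0,"az": 0}
  ]
}}

```text
clock: 7.58
tcp_pos: [0.5095, -0.1349, 0.0663]
orientation: [-2.417, -2.007, 0.0]
contact_force: [0.1, 0.8, -2.6]
grip_width: 0.0242
gripper_force: 49.8
```

Request:
{"fn": "arm_command", "kwargs": {
  "rows": [
    {"fingers": -1,"x": 0,"y": 0,"z": 0.001,"ax": 0,"ay": 0,"az": 0},
    {"fingers": -1,"x": 0,"y": 0,"z": 0,"ax": 0,"ay": 0,"az": 0},
    {"fingers": -1,"x": 0,"y": 0,"z": 0,"ax": 0,"ay": 0,"az": 0}
  ]
}}

```text
clock: 7.83
tcp_pos: [0.5095, -0.1349, 0.0652]
orientation: [-2.417, -2.007, 0.0]
contact_force: [-0.8, 0.3, -2.6]
grip_width: 0.0245
gripper_force: 49.8
```

Request:
{"fn": "arm_command", "kwargs": {
  "rows": [
    {"fingers": -1,"x": 0,"y": 0,"z": 0.001,"ax": 0,"ay": 0,"az": 0},
    {"fingers": -1,"x": 0,"y": 0,"z": 0,"ax": 0,"ay": 0,"az": 0},
    {"fingers": -1,"x": 0,"y": 0,"z": 0,"ax": 0,"ay": 0,"az": 0}
  ]
}}

```text
clock: 8.08
tcp_pos: [0.5095, -0.1349, 0.0642]
orientation: [-2.417, -2.007, 0.0]
contact_force: [-0.0, -0.5, -1.9]
grip_width: 0.0244
gripper_force: 49.9
```

Request:
{"fn": "arm_command", "kwargs": {
  "rows": [
    {"fingers": -1,"x": 0,"y": 0,"z": 0.0005,"ax": 0,"ay": 0,"az": 0},
    {"fingers": -1,"x": 0,"y": 0,"z": 0,"ax": 0,"ay": 0,"az": 0},
    {"fingers": -1,"x": 0,"y": 0,"z": 0,"ax": 0,"ay": 0,"az": 0}
  ]
}}

```text
clock: 8.33
tcp_pos: [0.5098, -0.135, 0.0641]
orientation: [2.417, 2.006, 0.001]
contact_force: [-1.5, 0.3, 2.4]
grip_width: 0.0246
gripper_force: 50.4
```

Request:
{"fn": "arm_command", "kwargs": {
  "rows": [
    {"fingers": -1,"x": 0,"y": 0,"z": 0.0005,"ax": 0,"ay": 0,"az": 0},
    {"fingers": -1,"x": 0,"y": 0,"z": 0,"ax": 0,"ay": 0,"az": 0},
    {"fingers": -1,"x": 0,"y": 0,"z": 0,"ax": 0,"ay": 0,"az": 0}
  ]
}}

```text
clock: 8.58
tcp_pos: [0.5101, -0.1351, 0.064]
orientation: [2.417, 2.006, 0.001]
contact_force: [-1.8, 1.0, 7.7]
grip_width: 0.0247
gripper_force: 50.9
```

Request:
{"fn": "arm_command", "kwargs": {
  "rows": [
    {"fingers": -1,"x": 0,"y": 0,"z": -0.0006,"ax": 0,"ay": 0,"az": 0},
    {"fingers": -1,"x": 0,"y": 0.002,"z": 0,"ax": 0,"ay": 0,"az": 0},
    {"fingers": -1,"x": 0,"y": 0.004,"z": 0,"ax": 0,"ay": 0,"az": 0},
    {"fingers": -1,"x": 0,"y": 0.004,"z": 0,"ax": 0,"ay": 0,"az": 0},
    {"fingers": -1,"x": 0,"y": 0.004,"z": 0,"ax": 0,"ay": 0,"az": 0},
    {"fingers": -1,"x": 0,"y": 0.004,"z": 0,"ax": 0,"ay": 0,"az": 0},
    {"fingers": -1,"x": 0,"y": 0.002,"z": 0,"ax": 0,"ay": 0,"az": 0},
    {"fingers": -1,"x": 0,"y": 0,"z": 0,"ax": 0,"ay": 0,"az": 0},
    {"fingers": -1,"x": 0,"y": 0,"z": 0,"ax": 0,"ay": 0,"az": 0}
  ]
}}

```text
clock: 9.33
tcp_pos: [0.5302, -0.1388, 0.064]
orientation: [2.416, 2.006, 0.001]
contact_force: [1.4, 0.9, 3.4]
grip_width: 0.0244
gripper_force: 50.5
```

Request:
{"fn": "arm_command", "kwargs": {
  "rows": [
    {"fingers": -1,"x": 0,"y": 0.002,"z": 0,"ax": 0,"ay": 0,"az": 0},
    {"fingers": -1,"x": 0,"y": 0.004,"z": 0,"ax": 0,"ay": 0,"az": 0},
    {"fingers": -1,"x": 0,"y": 0.004,"z": 0,"ax": 0,"ay": 0,"az": 0},
    {"fingers": -1,"x": 0,"y": 0.004,"z": 0,"ax": 0,"ay": 0,"az": 0},
    {"fingers": -1,"x": 0,"y": 0.002,"z": 0,"ax": 0,"ay": 0,"az": 0},
    {"fingers": -1,"x": 0,"y": 0,"z": 0,"ax": 0,"ay": 0,"az": 0},
    {"fingers": -1,"x": 0,"y": 0,"z": 0,"ax": 0,"ay": 0,"az": 0}
  ]
}}

```text
clock: 9.92
tcp_pos: [0.5453, -0.1417, 0.064]
orientation: [2.417, 2.006, 0.001]
contact_force: [0.9, -0.6, 3.7]
grip_width: 0.0249
gripper_force: 50.6
```

Request:
{"fn": "arm_command", "kwargs": {
  "rows": [
    {"fingers": -1,"x": 0,"y": 0.002,"z": -0.0003,"ax": 0,"ay": 0,"az": 0},
    {"fingers": -1,"x": 0,"y": 0.002,"z": 0,"ax": 0,"ay": 0,"az": 0},
    {"fingers": -1,"x": 0,"y": 0.002,"z": 0,"ax": 0,"ay": 0,"az": 0},
    {"fingers": -1,"x": 0,"y": 0.002,"z": 0,"ax": 0,"ay": 0,"az": 0},
    {"fingers": -1,"x": 0,"y": 0.002,"z": 0,"ax": 0,"ay": 0,"az": 0},
    {"fingers": -1,"x": 0,"y": 0,"z": 0,"ax": 0,"ay": 0,"az": 0}
  ]
}}

```text
clock: 10.42
tcp_pos: [0.5553, -0.1434, 0.0641]
orientation: [2.417, 2.007, 0.0]
contact_force: [-0.1, 0.0, 0.7]
grip_width: 0.0246
gripper_force: 50.4
```

Request:
{"fn": "arm_command", "kwargs": {
  "rows": [
    {"fingers": -1,"x": 0,"y": 0.002,"z": 0,"ax": 0,"ay": 0,"az": 0},
    {"fingers": -1,"x": 0,"y": 0.002,"z": 0,"ax": 0,"ay": 0,"az": 0},
    {"fingers": -1,"x": 0,"y": 0.002,"z": 0,"ax": 0,"ay": 0,"az": 0},
    {"fingers": -1,"x": 0,"y": 0.002,"z": 0,"ax": 0,"ay": 0,"az": 0},
    {"fingers": -1,"x": 0,"y": 0.002,"z": 0,"ax": 0,"ay": 0,"az": 0},
    {"fingers": -1,"x": 0,"y": 0,"z": 0,"ax": 0,"ay": 0,"az": 0}
  ]
}}

```text
clock: 10.92
tcp_pos: [0.5647, -0.1457, 0.0641]
orientation: [2.417, 2.006, -0.001]
contact_force: [-1.2, -0.5, 3.0]
grip_width: 0.025
gripper_force: 50.5
```

Request:
{"fn": "arm_command", "kwargs": {
  "rows": [
    {"fingers": -1,"x": 0,"y": 0.002,"z": -0.0002,"ax": 0,"ay": 0,"az": 0},
    {"fingers": -1,"x": 0,"y": 0.002,"z": 0,"ax": 0,"ay": 0,"az": 0},
    {"fingers": -1,"x": 0,"y": 0.002,"z": 0,"ax": 0,"ay": 0,"az": 0},
    {"fingers": -1,"x": 0,"y": 0.002,"z": 0,"ax": 0,"ay": 0,"az": 0},
    {"fingers": -1,"x": 0,"y": 0.002,"z": 0,"ax": 0,"ay": 0,"az": 0},
    {"fingers": -1,"x": 0,"y": 0,"z": 0,"ax": 0,"ay": 0,"az": 0}
  ]
}}

```text
clock: 11.42
tcp_pos: [0.574, -0.1483, 0.0643]
orientation: [2.418, 2.005, -0.002]
contact_force: [-2.4, -3.9, 2.8]
grip_width: 0.0248
gripper_force: 50.5
```

Request:
{"fn": "arm_command", "kwargs": {
  "rows": [
    {"fingers": -1,"x": 0,"y": 0.002,"z": 0,"ax": 0,"ay": 0,"az": 0},
    {"fingers": -1,"x": 0,"y": 0.002,"z": 0,"ax": 0,"ay": 0,"az": 0},
    {"fingers": -1,"x": 0,"y": 0.002,"z": 0,"ax": 0,"ay": 0,"az": 0},
    {"fingers": -1,"x": 0,"y": 0.002,"z": 0,"ax": 0,"ay": 0,"az": 0},
    {"fingers": -1,"x": 0,"y": 0.002,"z": 0,"ax": 0,"ay": 0,"az": 0},
    {"fingers": -1,"x": 0,"y": 0,"z": 0,"ax": 0,"ay": 0,"az": 0}
  ]
}}

```text
clock: 11.92
tcp_pos: [0.5846, -0.1501, 0.0643]
orientation: [2.417, 2.005, -0.001]
contact_force: [-1.8, -4.7, 0.1]
grip_width: 0.0245
gripper_force: 50.2
```

Request:
{"fn": "arm_command", "kwargs": {
  "rows": [
    {"fingers": -1,"x": 0,"y": 0.002,"z": 0,"ax": 0,"ay": 0,"az": 0},
    {"fingers": -1,"x": 0,"y": 0.002,"z": 0,"ax": 0,"ay": 0,"az": 0},
    {"fingers": -1,"x": 0,"y": 0.002,"z": 0,"ax": 0,"ay": 0,"az": 0},
    {"fingers": -1,"x": 0,"y": 0.002,"z": 0,"ax": 0,"ay": 0,"az": 0},
    {"fingers": -1,"x": 0,"y": 0.002,"z": 0,"ax": 0,"ay": 0,"az": 0},
    {"fingers": -1,"x": 0,"y": 0.002,"z": 0,"ax": 0,"ay": 0,"az": 0},
    {"fingers": -1,"x": 0,"y": 0.002,"z": 0,"ax": 0,"ay": 0,"az": 0},
    {"fingers": -1,"x": 0,"y": 0,"z": 0,"ax": 0,"ay": 0,"az": 0}
  ]
}}

```text
clock: 12.58
tcp_pos: [0.5984, -0.1527, 0.0643]
orientation: [2.416, 2.005, -0.001]
contact_force: [-0.8, -4.3, 0.1]
grip_width: 0.0249
gripper_force: 50.1
```

Request:
{"fn": "arm_command", "kwargs": {
  "rows": [
    {"fingers": -1,"x": 0,"y": 0.002,"z": 0,"ax": 0,"ay": 0,"az": 0},
    {"fingers": -1,"x": 0,"y": 0.002,"z": 0,"ax": 0,"ay": 0,"az": 0},
    {"fingers": -1,"x": 0,"y": 0.002,"z": 0,"ax": 0,"ay": 0,"az": 0},
    {"fingers": -1,"x": 0,"y": 0.002,"z": 0,"ax": 0,"ay": 0,"az": 0},
    {"fingers": -1,"x": 0,"y": 0.002,"z": 0,"ax": 0,"ay": 0,"az": 0},
    {"fingers": -1,"x": 0,"y": 0,"z": 0,"ax": 0,"ay": 0,"az": 0},
    {"fingers": -1,"x": 0,"y": 0,"z": 0,"ax": 0,"ay": 0,"az": 0}
  ]
}}

```text
clock: 13.17
tcp_pos: [0.6082, -0.1545, 0.0643]
orientation: [2.416, 2.005, -0.001]
contact_force: [-0.8, -5.5, -0.0]
grip_width: 0.0243
gripper_force: 50.1
```

```bash
cat > s.py <<'E'
from h import *;from bench import r
o,R=state(r);c0=np.array([.5914,-.1497]);y=np.radians(-10.58);ex=np.array([np.cos(y),np.sin(y)]);ey=np.array([-ex[1],ex[0]])
q=o['tcp_pos'][:2]-c0;print('dock',(q@ex*1e3).round(1),(q@ey*1e3).round(1),'Fx',(o['contact_force'][:2]@ex).round(1),'Fy',(o['contact_force'][:2]@ey).round(1))
E
python3 s.py
```

```text
t 13.17 tcp [ 0.6082 -0.1545  0.0643] yawy -10.62 z [ 0.001  -0.0018 -1.    ] F [-0.8 -5.5 -0. ] w 0.0243 g 50.1 j7 0.29
dock 17.4 -1.6 Fx 0.2 Fy -5.6
```

Request:
{"fn": "arm_command", "kwargs": {
  "rows": [
    {"fingers": -1,"x": 0,"y": 0.002,"z": 0,"ax": 0,"ay": 0,"az": 0},
    {"fingers": -1,"x": 0,"y": 0.002,"z": 0,"ax": 0,"ay": 0,"az": 0},
    {"fingers": -1,"x": 0,"y": 0.002,"z": 0,"ax": 0,"ay": 0,"az": 0},
    {"fingers": -1,"x": 0,"y": 0.002,"z": 0,"ax": 0,"ay": 0,"az": 0},
    {"fingers": -1,"x": 0,"y": 0.002,"z": 0,"ax": 0,"ay": 0,"az": 0},
    {"fingers": -1,"x": 0,"y": 0.002,"z": 0,"ax": 0,"ay": 0,"az": 0},
    {"fingers": -1,"x": 0,"y": 0,"z": 0,"ax": 0,"ay": 0,"az": 0}
  ]
}}

```text
clock: 13.75
tcp_pos: [0.62, -0.1567, 0.0643]
orientation: [2.416, 2.006, -0.001]
contact_force: [-0.9, -4.9, 1.0]
grip_width: 0.0245
gripper_force: 50.1
```

Request:
{"fn": "arm_command", "kwargs": {
  "rows": [
    {"fingers": -1,"x": 0,"y": 0.001,"z": 0,"ax": 0,"ay": 0,"az": 0},
    {"fingers": -1,"x": 0,"y": 0.001,"z": 0,"ax": 0,"ay": 0,"az": 0},
    {"fingers": -1,"x": 0,"y": 0.001,"z": 0,"ax": 0,"ay": 0,"az": 0},
    {"fingers": -1,"x": 0,"y": 0.001,"z": 0,"ax": 0,"ay": 0,"az": 0},
    {"fingers": -1,"x": 0,"y": 0,"z": 0,"ax": 0,"ay": 0,"az": 0},
    {"fingers": -1,"x": 0,"y": 0,"z": 0,"ax": 0,"ay": 0,"az": 0}
  ]
}}

```text
clock: 14.25
tcp_pos: [0.6236, -0.1574, 0.0643]
orientation: [2.416, 2.006, -0.001]
contact_force: [-1.8, -5.3, 0.9]
grip_width: 0.0244
gripper_force: 50.2
```

Request:
{"fn": "arm_command", "kwargs": {
  "rows": [
    {"fingers": -1,"x": 0,"y": 0.001,"z": 0,"ax": 0,"ay": 0,"az": 0},
    {"fingers": -1,"x": 0,"y": 0.001,"z": 0,"ax": 0,"ay": 0,"az": 0},
    {"fingers": -1,"x": 0,"y": 0.001,"z": 0,"ax": 0,"ay": 0,"az": 0},
    {"fingers": -1,"x": 0,"y": 0,"z": 0,"ax": 0,"ay": 0,"az": 0},
    {"fingers": -1,"x": 0,"y": 0,"z": 0,"ax": 0,"ay": 0,"az": 0}
  ]
}}

```text
clock: 14.67
tcp_pos: [0.6265, -0.158, 0.0643]
orientation: [2.416, 2.006, -0.001]
contact_force: [-1.9, -5.2, -0.4]
grip_width: 0.0244
gripper_force: 50.2
```

```bash
python3 s.py
```

```text
t 14.67 tcp [ 0.6265 -0.158   0.0643] yawy -10.6 z [ 2.0e-04 -1.6e-03 -1.0e+00] F [-1.9 -5.2 -0.4] w 0.0244 g 50.2 j7 0.29
dock 36.0 -1.7 Fx -0.9 Fy -5.5
```

Request:
{"fn": "arm_command", "kwargs": {
  "rows": [
    {"fingers": -1,"x": 0,"y": 0.001,"z": 0,"ax": 0,"ay": 0,"az": 0},
    {"fingers": -1,"x": 0,"y": 0.001,"z": 0,"ax": 0,"ay": 0,"az": 0},
    {"fingers": -1,"x": 0,"y": 0,"z": 0,"ax": 0,"ay": 0,"az": 0},
    {"fingers": -1,"x": 0,"y": 0,"z": 0,"ax": 0,"ay": 0,"az": 0}
  ]
}}

```text
clock: 15.0
tcp_pos: [0.6284, -0.1583, 0.0643]
orientation: [2.416, 2.006, -0.001]
contact_force: [-0.9, -5.1, 1.2]
grip_width: 0.0246
gripper_force: 50.2
```

Request:
{"fn": "arm_command", "kwargs": {
  "rows": [
    {"fingers": -1,"x": 0,"y": 0.001,"z": 0,"ax": 0,"ay": 0,"az": 0},
    {"fingers": -1,"x": 0,"y": 0.001,"z": 0,"ax": 0,"ay": 0,"az": 0},
    {"fingers": -1,"x": 0,"y": 0,"z": 0,"ax": 0,"ay": 0,"az": 0},
    {"fingers": -1,"x": 0,"y": 0,"z": 0,"ax": 0,"ay": 0,"az": 0}
  ]
}}

```text
clock: 15.33
tcp_pos: [0.6304, -0.1587, 0.0643]
orientation: [2.416, 2.006, -0.001]
contact_force: [-2.1, -4.4, 1.0]
grip_width: 0.0245
gripper_force: 50.2
```

Request:
{"fn": "arm_command", "kwargs": {
  "rows": [
    {"fingers": -1,"x": 0,"y": 0.001,"z": 0,"ax": 0,"ay": 0,"az": 0},
    {"fingers": -1,"x": 0,"y": 0.001,"z": 0,"ax": 0,"ay": 0,"az": 0},
    {"fingers": -1,"x": 0,"y": 0,"z": 0,"ax": 0,"ay": 0,"az": 0},
    {"fingers": -1,"x": 0,"y": 0,"z": 0,"ax": 0,"ay": 0,"az": 0}
  ]
}}

```text
clock: 15.67
tcp_pos: [0.6324, -0.1591, 0.0643]
orientation: [2.416, 2.006, -0.001]
contact_force: [-2.2, -5.5, 1.4]
grip_width: 0.0248
gripper_force: 50.2
```

Request:
{"fn": "arm_command", "kwargs": {
  "rows": [
    {"fingers": -1,"x": 0,"y": 0.001,"z": 0,"ax": 0,"ay": 0,"az": 0},
    {"fingers": -1,"x": 0,"y": 0.001,"z": 0,"ax": 0,"ay": 0,"az": 0},
    {"fingers": -1,"x": 0,"y": 0,"z": 0,"ax": 0,"ay": 0,"az": 0},
    {"fingers": -1,"x": 0,"y": 0,"z": 0,"ax": 0,"ay": 0,"az": 0}
  ]
}}

```text
clock: 16.0
tcp_pos: [0.6344, -0.1594, 0.0643]
orientation: [2.416, 2.006, -0.001]
contact_force: [-2.4, -5.4, 1.2]
grip_width: 0.0244
gripper_force: 50.2
```

Request:
{"fn": "arm_command", "kwargs": {
  "rows": [
    {"fingers": -1,"x": 0,"y": 0.001,"z": 0,"ax": 0,"ay": 0,"az": 0},
    {"fingers": -1,"x": 0,"y": 0.001,"z": 0,"ax": 0,"ay": 0,"az": 0},
    {"fingers": -1,"x": 0,"y": 0,"z": 0,"ax": 0,"ay": 0,"az": 0},
    {"fingers": -1,"x": 0,"y": 0,"z": 0,"ax": 0,"ay": 0,"az": 0}
  ]
}}

```text
clock: 16.33
tcp_pos: [0.6355, -0.1597, 0.0643]
orientation: [-2.417, -2.007, 0.003]
contact_force: [-4.1, -5.1, 3.7]
grip_width: 0.0245
gripper_force: 50.6
```

Request:
{"fn": "arm_command", "kwargs": {
  "rows": [
    {"fingers": -1,"x": 0,"y": 0.001,"z": 0,"ax": 0,"ay": 0,"az": 0},
    {"fingers": -1,"x": 0,"y": 0,"z": 0,"ax": 0,"ay": 0,"az": 0},
    {"fingers": -1,"x": 0,"y": 0,"z": 0,"ax": 0,"ay": 0,"az": 0}
  ]
}}

```text
clock: 16.58
tcp_pos: [0.6361, -0.1599, 0.0643]
orientation: [-2.417, -2.006, 0.004]
contact_force: [-6.0, -4.0, 5.0]
grip_width: 0.0248
gripper_force: 50.7
```

Request:
{"fn": "arm_command", "kwargs": {
  "rows": [
    {"fingers": -1,"x": 0,"y": 0.001,"z": 0,"ax": 0,"ay": 0,"az": 0},
    {"fingers": -1,"x": 0,"y": 0,"z": 0,"ax": 0,"ay": 0,"az": 0},
    {"fingers": -1,"x": 0,"y": 0,"z": 0,"ax": 0,"ay": 0,"az": 0}
  ]
}}

```text
clock: 16.83
tcp_pos: [0.6367, -0.16, 0.0643]
orientation: [-2.416, -2.006, 0.004]
contact_force: [-6.1, -3.4, 5.8]
grip_width: 0.0248
gripper_force: 50.8
```

```bash
python3 s.py
```

```text
t 16.83 tcp [ 0.6367 -0.16    0.0643] yawy -10.61 z [-2.8e-03 -6.0e-04 -1.0e+00] F [-6.1 -3.4  5.8] w 0.0248 g 50.8 j7 0.29
dock 46.5 -1.8 Fx -5.3 Fy -4.4
```

Request:
{"fn": "arm_command", "kwargs": {
  "rows": [
    {"fingers": -1,"x": 0,"y": 0.001,"z": -0.0003,"ax": 0,"ay": 0,"az": 0},
    {"fingers": -1,"x": 0,"y": 0,"z": 0,"ax": 0,"ay": 0,"az": 0},
    {"fingers": -1,"x": 0,"y": 0,"z": 0,"ax": 0,"ay": 0,"az": 0}
  ]
}}

```text
clock: 17.08
tcp_pos: [0.6373, -0.1601, 0.0644]
orientation: [-2.416, -2.005, 0.005]
contact_force: [-7.4, -3.5, 5.4]
grip_width: 0.0247
gripper_force: 50.7
```

Request:
{"fn": "arm_command", "kwargs": {
  "rows": [
    {"fingers": -1,"x": 0,"y": 0.001,"z": 0,"ax": 0,"ay": 0,"az": 0},
    {"fingers": -1,"x": 0,"y": 0,"z": 0,"ax": 0,"ay": 0,"az": 0},
    {"fingers": -1,"x": 0,"y": 0,"z": 0,"ax": 0,"ay": 0,"az": 0}
  ]
}}

```text
clock: 17.33
tcp_pos: [0.638, -0.1602, 0.0644]
orientation: [-2.415, -2.005, 0.005]
contact_force: [-7.5, -3.7, 7.1]
grip_width: 0.0247
gripper_force: 50.8
```

Request:
{"fn": "arm_command", "kwargs": {
  "rows": [
    {"fingers": -1,"x": 0,"y": 0.001,"z": 0,"ax": 0,"ay": 0,"az": 0},
    {"fingers": -1,"x": 0,"y": 0,"z": 0,"ax": 0,"ay": 0,"az": 0},
    {"fingers": -1,"x": 0,"y": 0,"z": 0,"ax": 0,"ay": 0,"az": 0}
  ]
}}

```text
clock: 17.58
tcp_pos: [0.6389, -0.1596, 0.0644]
orientation: [-2.415, -2.004, 0.004]
contact_force: [-9.8, -2.3, 7.6]
grip_width: 0.0242
gripper_force: 51.0
```

```bash
python3 s.py
```

```text
t 17.58 tcp [ 0.6389 -0.1596  0.0644] yawy -10.63 z [-0.0046  0.0011 -1.    ] F [-9.8 -2.3  7.6] w 0.0242 g 51.0 j7 0.29
dock 48.5 -1.0 Fx -9.2 Fy -4.1
```

Request:
{"fn": "arm_command", "kwargs": {
  "rows": [
    {"fingers": -1,"x": 0,"y": 0,"z": -0.0003,"ax": 0,"ay": 0,"az": 0},
    {"fingers": -1,"x": 0,"y": 0,"z": 0,"ax": 0,"ay": 0,"az": 0},
    {"fingers": -1,"x": 0,"y": 0,"z": 0,"ax": 0,"ay": 0,"az": 0}
  ]
}}

```text
clock: 17.83
tcp_pos: [0.6389, -0.1592, 0.0644]
orientation: [-2.414, -2.004, 0.004]
contact_force: [-7.8, -2.0, 5.3]
grip_width: 0.0245
gripper_force: 50.8
```

```bash
python3 s.py; python3 - <<'E'
from bench import r;import cv2
f=r.grab_frame('wrist')['frame'];g=r.grab_frame('scene')['frame']
cv2.imwrite('pics/w3.png',f[:,:,::-1]);import numpy as np
a=cv2.resize(f[90:270,150:480],None,fx=2.2,fy=2.2,interpolation=cv2.INTER_CUBIC);cv2.imwrite('pics/c3.png',a[:,:,::-1])
E
```

```text
t 17.83 tcp [ 0.6389 -0.1592  0.0644] yawy -10.61 z [-0.0049  0.0014 -1.    ] F [-7.8 -2.   5.3] w 0.0245 g 50.8 j7 0.29
dock 48.4 -0.6 Fx -7.3 Fy -3.4
```

View pics/c3.png

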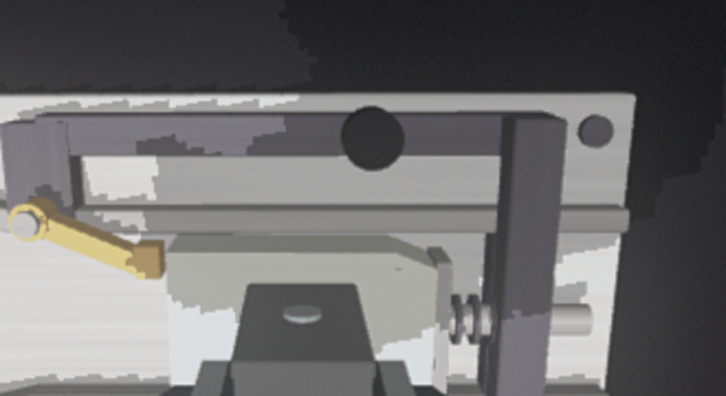

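The close crop shows the brass pawl swung in, with its tip at (160,258) right behind the carrier's flat rear at (168,265). The nose is on the sprung plate at (440,310), so it has clicked. I now ease the load back onto the pawl.

Request:
{"fn": "arm_command", "kwargs": {
  "rows": [
    {"fingers": -1,"x": 0,"y": -0.001,"z": 0,"ax": 0,"ay": 0,"az": 0},
    {"fingers": -1,"x": 0,"y": -0.001,"z": 0,"ax": 0,"ay": 0,"az": 0},
    {"fingers": -1,"x": 0,"y": -0.001,"z": 0,"ax": 0,"ay": 0,"az": 0},
    {"fingers": -1,"x": 0,"y": 0,"z": 0,"ax": 0,"ay": 0,"az": 0},
    {"fingers": -1,"x": 0,"y": 0,"z": 0,"ax": 0,"ay": 0,"az": 0}
  ]
}}

```text
clock: 18.35
tcp_pos: [0.6373, -0.158, 0.0643]
orientation: [-2.414, -2.006, 0.002]
contact_force: [-5.4, 0.5, 1.3]
grip_width: 0.0247
gripper_force: 50.3
```

```bash
python3 s.py
```

```text
t 18.35 tcp [ 0.6373 -0.158   0.0643] yawy -10.57 z [-0.0025  0.0014 -1.    ] F [-5.4  0.5  1.3] w 0.0247 g 50.3 j7 0.29
dock 46.6 0.2 Fx -5.4 Fy -0.5
```

Request:
{"fn": "arm_command", "kwargs": {
  "rows": [
    {"fingers": -1,"x": 0,"y": -0.001,"z": 0,"ax": 0,"ay": 0,"az": 0},
    {"fingers": -1,"x": 0,"y": -0.001,"z": 0,"ax": 0,"ay": 0,"az": 0},
    {"fingers": -1,"x": 0,"y": 0,"z": 0,"ax": 0,"ay": 0,"az": 0},
    {"fingers": -1,"x": 0,"y": 0,"z": 0,"ax": 0,"ay": 0,"az": 0}
  ]
}}

```text
clock: 18.68
tcp_pos: [0.6369, -0.158, 0.0647]
orientation: [2.416, 2.007, 0.001]
contact_force: [0.0, -0.2, -4.7]
grip_width: 0.0247
gripper_force: 49.6
```

```bash
python3 s.py
```

```text
t 18.68 tcp [ 0.6369 -0.158   0.0647] yawy -10.57 z [ 7.e-04  4.e-04 -1.e+00] F [ 0.  -0.2 -4.7] w 0.0247 g 49.6 j7 0.29
dock 46.3 0.2 Fx 0.1 Fy -0.2
```

Request:
{"fn": "arm_command", "kwargs": {
  "rows": [
    {"fingers": -1,"x": 0,"y": 0,"z": 0.0003,"ax": 0,"ay": 0,"az": 0},
    {"fingers": -1,"x": 0,"y": 0,"z": 0,"ax": 0,"ay": 0,"az": 0},
    {"fingers": 0.2,"x": 0,"y": 0,"z": 0,"ax": 0,"ay": 0,"az": 0},
    {"fingers": 0.2,"x": 0,"y": 0,"z": 0,"ax": 0,"ay": 0,"az": 0},
    {"fingers": 0.2,"x": 0,"y": 0,"z": 0,"ax": 0,"ay": 0,"az": 0},
    {"fingers": 0.2,"x": 0,"y": 0,"z": 0,"ax": 0,"ay": 0,"az": 0},
    {"fingers": 0.2,"x": 0,"y": 0,"z": 0,"ax": 0,"ay": 0,"az": 0},
    {"fingers": 0.2,"x": 0,"y": 0,"z": 0,"ax": 0,"ay": 0,"az": 0}
  ]
}}

```text
clock: 19.35
tcp_pos: [0.6365, -0.1588, 0.0649]
orientation: [2.417, 2.006, 0.0]
contact_force: [-0.2, -0.3, -0.4]
grip_width: 0.0511
gripper_force: 0.0
```

Request:
{"fn": "arm_command", "kwargs": {
  "rows": [
    {"fingers": 0.2,"x": 0,"y": 0,"z": -0.005,"ax": 0,"ay": 0,"az": 0},
    {"fingers": 0.2,"x": 0,"y": 0,"z": -0.015,"ax": 0,"ay": 0,"az": 0},
    {"fingers": 0.2,"x": 0,"y": 0,"z": -0.025,"ax": 0,"ay": 0,"az": 0},
    {"fingers": 0.2,"x": 0,"y": 0,"z": -0.025,"ax": 0,"ay": 0,"az": 0},
    {"fingers": 0.2,"x": 0,"y": 0,"z": -0.025,"ax": 0,"ay": 0,"az": 0},
    {"fingers": 0.2,"x": 0,"y": 0,"z": -0.02,"ax": 0,"ay": 0,"az": 0},
    {"fingers": 0.2,"x": 0,"y": 0,"z": 0,"ax": 0,"ay": 0,"az": 0},
    {"fingers": 0.2,"x": 0,"y": 0,"z": 0,"ax": 0,"ay": 0,"az": 0}
  ]
}}

```text
clock: 20.02
tcp_pos: [0.6371, -0.1589, 0.1813]
orientation: [2.416, 2.005, 0.003]
contact_force: [0.1, -0.3, -0.5]
grip_width: 0.0514
gripper_force: 0.0
```

```bash
python3 s.py; python3 - <<'E'
from bench import r;import cv2,numpy as np
f=r.grab_frame('wrist')['frame'];g=r.grab_frame('scene')['frame']
im=np.vstack([cv2.resize(f[60:300],(560,240)),cv2.resize(g[120:330,150:470],(549,360))[:, :549] if 0 else cv2.resize(g[130:330,150:461],(560,360))])
cv2.imwrite('pics/fin.png',im[:,:,::-1])
E
```

```text
t 20.02 tcp [ 0.6371 -0.1589  0.1813] yawy -10.6 z [ 2.9e-03 -2.0e-04 -1.0e+00] F [ 0.1 -0.3 -0.5] w 0.0514 g 0.0 j7 0.23
dock 46.6 -0.7 Fx 0.2 Fy -0.3
```

View pics/fin.png

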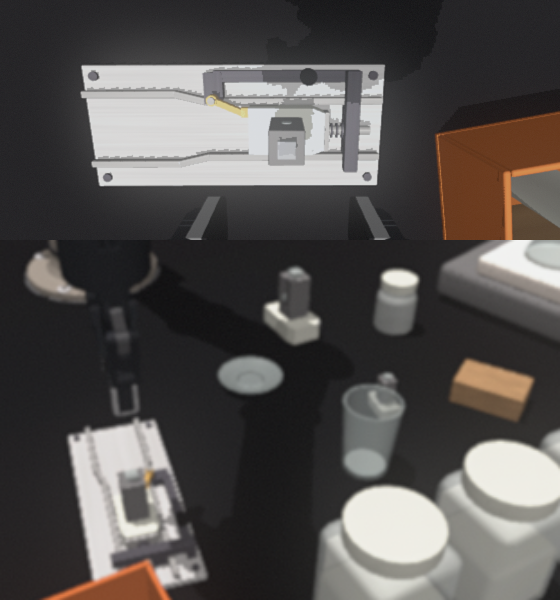

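The carrier sits flat in the channel. The pawl tip at (245,113) is behind its rear, the nose is on the sprung plate at (326,130), the gripper is clear and the bystanders are unmoved.

```bash
python3 -c "
from bench import r
print(r.hand_in())"
```

```text
the job is handed in; nothing more can be done
None
```

The middle-sized carrier sits in the dock with the pawl clicked in behind it, holding it against the sprung plate; the total push I measured peaked at about 9 N (limit 16 N), the gripper is clear, and the job was handed in at about 20 s with no verdict shown.

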